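# Clamp a watch case under the strap with a wing nut in short strokes

## Task

Swing the aluminium clamp strap in over the watch case until it meets its stop, then tighten the brass wing nut clockwise, in short strokes from the open side because the green bracket is in the way, until you feel the pad under the strap touch the case and about a fifth of a turn further, so that the case is held firmly in its nest but not crushed. Work gently, do not lean on the bracket, leave the dome, tin and jar alone, and let go at the end.

Things in the scene. Friction and masses are not known exactly. Their poses are not given: they have to be found in the camera images.
- fixture: green cast holding fixture, fixed: base plate 210 x 100 mm, 20 mm thick. Origin at bench level on the axis of the upright stud (12 mm thick) that carries strap and nut; +x points from the stud to the nest with the watch case, whose centre is 72 mm from the stud axis; z up.
- bracket: green steady bracket, fixed, same origin and axes as the fixture. Upright (22 x 26 mm) 62 to 84 mm from the stud axis on the -x side, top 126 mm above the bench; from it an arm 14 mm wide (114 to 126 mm above the bench) runs over the wings to a boss (radius 9 mm, 113 to 127 mm up) on the stud. The wings pass below it, fingers cannot. All other sides are open.
- strap (a joint): angle of the clamp strap about the stud (rad): 0 = over the watch case against its stop; it grows counter-clockwise seen from above, up to 1.7; starts between 0.7 and 1.4. It turns with about 0.06 N m of friction and stays where it is left.
- peg (a point): middle of the red upright peg (12 mm thick, 20 mm tall) on the strap, 72 mm from the stud axis, by which the strap is pushed. The strap is an aluminium bar 22 mm wide and 10 mm thick; its top is 10 mm below this point, its end 13 mm beyond it.
- nut: brass wing nut on the stud; origin on the stud axis under the hub (on the strap), x along the two wings, z up. Hub 22 mm across, 14 mm high. Each wing: 8 mm thick, reaching 36 mm from the axis, a round ear of 12 mm radius centred 24 mm out and 18 mm up. Clockwise from above lowers nut, strap and foot by 18 mm a turn. It does not unscrew by itself. Pushes over 40 N may bend it.
- foot: foot under the strap's end, below the peg; origin on the strap's underside. From it sticks out a black pad, 13 mm across, screwed in or out by hand for each job: it ends 12.5 to 20.5 mm below the origin, how far is not known, so the touch on the case must be felt. The foot is springy: after the touch the force on the case grows by 30 to 40 N per rad of the nut.
- case: steel watch case, round, 40 mm across and 12 mm thick, lying loose in the nest; origin at the centre of its underside. About 50 N from the foot's pad holds it well; below 30 N it is loose, above 70 N too tight, and 85 N spoils it.
- nest: white round plastic nest in the fixture, 56 mm across; origin at the centre of its underside; its floor is 10 mm and its rim 16 mm above that.
- dome: glass dome with a teal knob, 84 mm across, 70 mm tall, origin under its centre; leave alone
- tin: flat black box 75 x 55 x 22 mm, origin under its centre; leave alone
- pot: small glass jar with a white cap, 36 mm across, 40 mm tall, origin under its centre; leave alone
- nut_top (a point): point on the stud axis at the height of the wings' tops, 30 mm above the nut's origin; turns with the nut. The nut turns with a steady 0.26 N m or so until the pad meets the case, 0.7 to 4 rad from the start; then the torque rises steadily, by about 0.12 N m in the next fifth of a turn (2.9 mN m per N on the case).
There are look-alikes about, which are no part of the job. Of the things like the case, leave any that is red; of the rest the smaller one is meant.

How it is judged:
On the way:
1. the strap is swung in over the case to its stop (value of joint strap below 0.08 rad), for 0.2 s.
At the end, for the whole second after the job is handed in: The strap is over the case (within 0.08 rad of its stop) and its foot presses on the case with 30 to 70 N; the case lies flat (within 0.08 rad), at rest and centred in its nest within 5 mm (value of joint strap below 0.08 rad and contact force between foot and case between 30 and 70 N and horizontal distance between case and nest below 0.005 m and angle between case's own z axis and vertical below 0.08 rad and linear speed of case below 0.01 m/s); the robot touches nothing.
It fails at once if the foot presses the case with more than 85 N (contact force between foot and case above 85 N).
It fails at once if the robot pushes the wing nut with more than 40 N (contact force between any of the fingers, the arm and nut above 40 N).
It fails at once if the robot pushes on the bracket with more than 10 N (contact force between any of the fingers, the arm and bracket above 10 N).
It fails at once if the dome, tin or jar is moved by more than 15 mm (distance of any of dome, tin, pot from where it was at the start of the episode above 0.015 m).
It also fails if it takes over 72 s, if anything falls off the work surface, if the arm or the gripper's body presses on something with over 40 N, if the wrist force passes 120 N, or if a joint passes its speed limit or range.

## Robot

A 6-joint arm with a two-finger parallel gripper is mounted at the origin on the work surface. World frame = base frame: x ahead of the robot, y to its left, z up, the work surface at z = 0. Lengths are in m, angles in rad, forces in N, time in s.
With the tool pointing down it reaches from about 0.35 to 0.875 m from the base axis. Payload 4.2 kg.
Tool frame: the origin (TCP) lies midway between the tips of the shut fingers; the grasp point (between the pads) lies 19 mm behind it; z points along the fingers, y is the line along which they close (so a half turn about z gives the same grasp; the last joint's range is limited). The gripper opens to 87 mm and grips with 3 to 60 N. Pads are 19 mm wide; open, the fingers measure 117 mm over their backs; the gripper's body (75 mm by 190 mm) begins 51 mm behind the grasp point.
Start: joints at [-0.852, 0.385, 0.008, 0, -1.194, -0.259], TCP at [0.277, -0.56, 0.223] pointing down, gripper open.
Joint ranges: [-3.14, 3.14], [-1.21, 2.06], [-1.07, 1.41], [-3.16, 2.05], [-2.99, -0.16], [-3.1, 3.1]. Speed limits (rad/s): [2.79, 2.79, 3.14, 3.14, 3.14, 3.14].

## Interface

Orientations are given as [roll, pitch, yaw] about the fixed x, y, z axes, in that order (R = Rz(yaw) Ry(pitch) Rx(roll)).
In Python, from station import r, viewer gives the robot as it stands. The module is installed in compiled form; this text tells all that it offers.
- The arm moves only by the tool drive_tool, never from a script. Its argument "deltas" is one flat list of numbers, 6 for each row, row after row: the shift along the world's x, y, z in mm, then the turn, a rotation vector about the world's x, y, z in degrees. A call has 1 to 20 rows; each row is the pose to reach, as a shift and turn from the pose commanded when the call began; what a row does not reach only later rows make up. A row lasts 1/12 s, in which the tool goes at most 41.7 mm and 7.16 degrees, less where a joint would pass 70% of its speed; a pose out of reach is approached as far as the arm can. A call with a gripper value outside its range is refused whole. "jaw" is the closure, from -1 (fully open) to 1 (shut), so that 0 is half open, set as the call begins (left out, the last holds). The fingers move at their own pace and stop on an object; "newtons" is the grip in N (left out, the last holds). Time passes only in rows, so rows that repeat a pose let the fingers close. It gives the time, the measured TCP pose, the force, the opening and the grip force at its end, in the units of the state.
- r.sense(): the state, without advancing time (a new reading comes with each control period).
- viewer.read_camera(name): name is "side" or "top" or "wrist"; returns the picture (420x560x3 uint8, red, green, blue); there is no depth.
- viewer.calibration(name): a dict with "intrinsics" (3x3 intrinsics, pixels), "cam_to_world" (4x4, takes a point from camera to world coordinates). Camera axes: x right, y down, z forward; pixel columns grow to the right and rows downward; lengths in m; the calibration is good to about 2 mm. A picture is of the moment at which its call begins: read the wrist's pose just before it. calibration takes no time and is no camera call; for the wrist camera it gives the pose at the moment of the call.
- r.hand_in(): hands the job in; it is judged then, once.
The state is a dict: "time": time; "joints": joint angles; "joint_vel": joint speeds; "tau": joint torques, N m; "tool_pos": TCP position; "orientation": TCP orientation; "contact_force": force on the tool from outside, world axes, zero at the start; "torque": the same for the moment, N m; "finger_gap": finger opening in m; "finger_force": force on a finger pad.
Only numpy, scipy, OpenCV 4.12 (cv2) and the standard library are available. Lean on these libraries where they do the work, as an engineer would, in place of code of your own. Each camera call takes 0.05 s, during which the arm holds its last target. There are 200 camera calls.

## Working session

There is one attempt and no reset: what is moved stays moved. The work goes in short steps, Python scripts to look and compute and a tool call to move; the robot and the scene stay as the last step left them, time stands still between calls to the robot, and variables do not carry over. Pictures are saved under pics/ and viewed, at most 10 in all, crops included, and the job is handed in when it is done.

Besides the shell and the picture viewer there is one more tool, called after ">>>" by a JSON object that holds its "op" and its "data", one argument or row to a line. drive_tool: Moves the arm, as the interface text tells. Its arguments: {"type":"object","properties":{"deltas":{"type":"array","items":{"type":"number"}},"jaw":{"type":"number"},"newtons":{"type":"number"}},"required":["deltas"]}

```bash
mkdir -p pics
cat > h.py <<'E'
import numpy as np,cv2
from station import r,viewer
def cam(n):
    c=viewer.calibration(n);return np.array(c["intrinsics"]),np.array(c["cam_to_world"])
def ray(n,u,v,z,c=None):
    K,T=c or cam(n);d=T[:3,:3]@np.linalg.inv(K)@[u,v,1];o=T[:3,3];return o+d*(z-o[2])/d[2]
def proj(n,p,c=None):
    K,T=c or cam(n);q=K@(T[:3,:3].T@(np.array(p)-T[:3,3]));return q[:2]/q[2]
def st():
    s=r.sense();print({k:np.round(s[k],4).tolist() for k in ("time","joints","tool_pos","orientation","contact_force","torque","finger_gap","finger_force")})
E
python3 - <<'E'
from h import *
st()
ims=[viewer.read_camera(n) for n in("top","side")]
for n,i in zip(("top","side"),ims): cv2.imwrite(f"pics/{n}0.png",i[:,:,::-1]); print(n,np.round(cam(n)[0],1).tolist(),np.round(cam(n)[1],3).tolist())
E
```

```text
{'time': 0.0, 'joints': [-0.8524, 0.3856, 0.0066, -0.0005, -1.194, -0.2586], 'tool_pos': [0.2771, -0.5595, 0.2215], 'orientation': [3.1394, -0.0001, -2.682], 'contact_force': [-0.1511, -0.6181, 0.335], 'torque': [-0.006, 0.0234, 0.0162], 'finger_gap': 0.0873, 'finger_force': 0.0}
top [[382.2, 0.0, 282.5], [0.0, 382.2, 209.0], [0.0, 0.0, 1.0]] [[0.014, -0.998, 0.06, 0.545], [-1.0, -0.014, -0.005, -0.006], [0.006, -0.059, -0.998, 0.878], [0.0, 0.0, 0.0, 1.0]]
side [[392.6, 0.0, 280.1], [0.0, 392.6, 217.5], [0.0, 0.0, 1.0]] [[-0.707, -0.501, 0.5, 0.182], [-0.707, 0.5, -0.5, 0.441], [0.001, -0.706, -0.708, 0.681], [0.0, 0.0, 0.0, 1.0]]
```

View pics/top0.png

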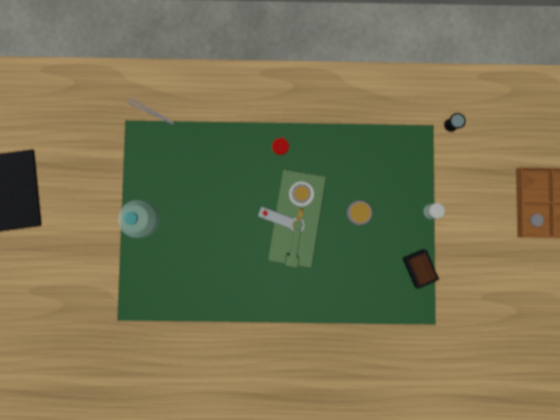

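View pics/side0.png

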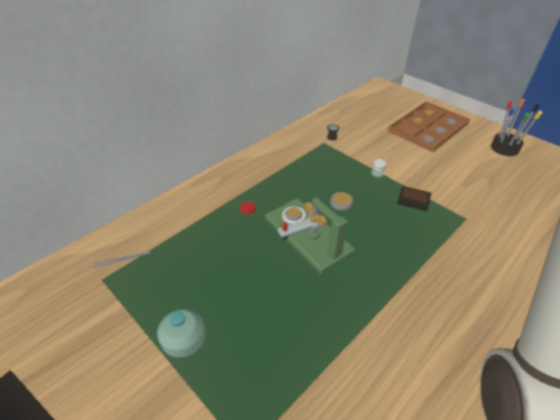

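Top view: the case sits in the white nest at (301,194). The candidates like the case are that one, a larger gold/grey one at (360,212), and a red one at (280,146). The one in the nest is the smaller non-red case. The strap points left (+y) with its peg at (265,213), and the bracket is on the near side at (292,260). I'll confirm in a crop and measure.

Run:
```python
from h import *
t=cv2.imread("pics/top0.png");s=cv2.imread("pics/side0.png")
a=cv2.resize(t[140:280,240:380],(560,560),interpolation=cv2.INTER_CUBIC)
cv2.imwrite("pics/crop0.png",a)
def blobs(im,m,name,mn=8):
    n,l,S,C=cv2.connectedComponentsWithStats(m.astype(np.uint8))
    for i in range(1,n):
        if S[i,4]>=mn: print(name,S[i].tolist(),np.round(C[i],1))
for im,nm in((t,"top"),(s,"side")):
    H=cv2.cvtColor(im,cv2.COLOR_BGR2HSV);h,sa,v=H[...,0],H[...,1],H[...,2]
    blobs(im,((h<6)|(h>174))&(sa>150)&(v>90),nm+" red")
    if nm=="top":
        g=(h>40)&(h<75)&(sa>50)&(v>85); sub=np.zeros_like(g); sub[160:275,260:335]=g[160:275,260:335]; blobs(im,sub,"fixture",50)
        pts=np.argwhere(sub)[:,::-1].astype(np.float32); R=cv2.minAreaRect(pts);print(R)
        for p in cv2.boxPoints(R): print(p,ray("top",*p,0.02)[:2])
    w=(sa<40)&(v>150); sub=np.zeros_like(w); y,x=(160,260) if nm=="top" else (195,265); sub[y:y+90,x:x+80]=w[y:y+90,x:x+80]; blobs(im,sub,nm+" white")
    w=(h>10)&(h<30)&(sa>100); sub=np.zeros_like(w); sub[y:y+90,x:x+110]=w[y:y+90,x:x+110]; blobs(im,sub,nm+" gold")
```

```text
top red [273, 138, 16, 16, 201] [280.2 145.8]
top red [264, 212, 3, 3, 8] [264.9 212.9]
fixture [260, 160, 75, 115, 7221] [297.  220.4]
((297.0, 217.0), (114.0, 74.0), 90.0)
[260. 160.] [0.7062819 0.0423647]
[334. 160.] [ 0.70874367 -0.12529993]
[334. 274.] [ 0.45246985 -0.12671759]
[260. 274.] [0.45034595 0.03800157]
top white [289, 182, 25, 24, 151] [301.2 194. ]
top white [268, 212, 24, 14, 149] [279.5 218.7]
top gold [295, 187, 14, 13, 149] [301.4 193. ]
top gold [351, 203, 19, 20, 306] [360.  212.2]
top gold [297, 209, 6, 12, 48] [299.7 214. ]
side red [508, 102, 3, 5, 8] [509.1 103.9]
side red [241, 202, 14, 12, 137] [247.4 207.4]
side red [283, 223, 4, 7, 21] [284.3 225.6]
side white [278, 207, 39, 29, 416] [295.3 222.3]
side gold [334, 195, 17, 10, 137] [341.9 198.9]
side gold [305, 202, 22, 24, 189] [314.9 214.7]
side gold [288, 208, 12, 8, 75] [293.5 211.7]
```

View pics/crop0.png

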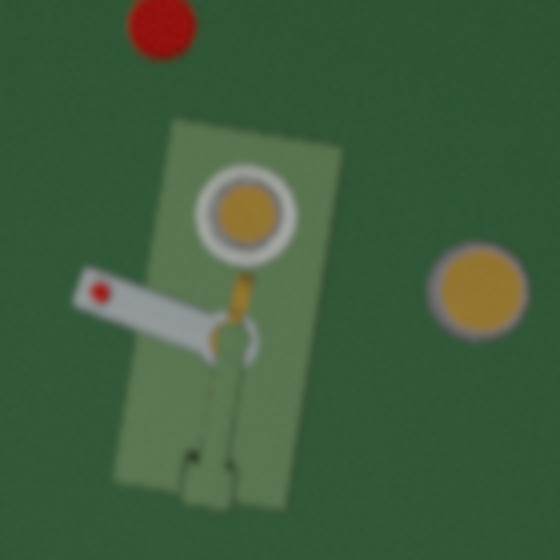

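The crop shows the case with its gold dial in the white nest at crop (246,214). The larger look-alike is at (478,292) and the red one at (162,26), so the nest case is the right one. One wing points roughly toward the nest at (242,290), and the other is hidden under the bracket arm.

Run:
```python
from h import *
c=np.array([(175,119),(342,149),(286,510),(114,481)])/4-.375+[240,140]
P=np.array([ray("top",*p,0.02)[:2] for p in c]);print(P.round(4))
m=P.mean(0); ax=(P[0]+P[1]-P[2]-P[3]);yaw=np.arctan2(ax[1],ax[0]);print("mid",m,"yaw",yaw,np.degrees(yaw),"len",np.linalg.norm(ax)/2,np.linalg.norm(P[0]-P[1]))
n=ray("top",301.2,194.0,.036);d=ray("top",301.4,193.2,.042);print("nest",n,d)
e=np.array([np.cos(yaw),np.sin(yaw)]);print("stud",n[:2]-.072*e, "boss ray",ray("top",240+232/4-.4,140+340/4-.4,.127))
# peg triangulate
def l(n,u,v):
    a=ray(n,u,v,0);b=ray(n,u,v,.2);d=b-a;return a,d/np.linalg.norm(d)
(a,u),(b,w)=l("top",265.0,212.9),l("side",284.3,225.6)
t=np.linalg.lstsq(np.c_[u,-w],b-a,rcond=None)[0];p,q=a+t[0]*u,b+t[1]*w;print("peg",p,q)
```

```text
[[ 0.6857 -0.0108]
 [ 0.6699 -0.1054]
 [ 0.467  -0.0756]
 [ 0.4818  0.0204]]
mid [ 0.57610257 -0.04286801] yaw -0.14905096027324366 -8.53999095602896 len 0.20567429450324973 0.09589204102996665
nest [ 0.62871341 -0.05089736  0.036     ] [ 0.6298851 -0.0509951  0.042    ]
stud [ 0.55751171 -0.04020538] boss ray [ 0.55922847 -0.03957554  0.127     ]
peg [0.58369674 0.02673086 0.07846021] [0.58374289 0.02677001 0.07846404]
```

>>> {"op": "drive_tool", "data": {
  "deltas": [298,560,0,0,0,120,298,560,0,0,0,120,298,560,0,0,0,120,298,560,0,0,0,120,298,560,0,0,0,120,298,560,0,0,0,120,298,560,0,0,0,120,298,560,0,0,0,120,298,560,0,0,0,120,298,560,0,0,0,120,298,560,0,0,0,120,298,560,0,0,0,120,298,560,0,0,0,120,298,560,0,0,0,120,298,560,0,0,0,120,298,560,0,0,0,120,298,560,0,0,0,120,298,560,0,0,0,120,298,560,0,0,0,120],
  "jaw": 0.4
}}

```text
time: 1.68
tool_pos: [0.575, 0.0001, 0.222]
orientation: [3.141, 0.001, -0.59]
contact_force: [-0.2, 0.1, -0.3]
finger_gap: 0.0261
finger_force: 0.0
```

Run:
```python
from h import *
st(); c=cam("wrist"); im=viewer.read_camera("wrist"); cv2.imwrite("pics/w1.png",im[:,:,::-1]); np.savez("w1.npz",K=c[0],T=c[1]); print(c[0].round(1).tolist(),c[1].round(3).tolist())
```

```text
{'time': 1.6833, 'joints': [0.2816, 0.301, -0.118, -0.0002, -1.153, 0.6996], 'tool_pos': [0.575, 0.0001, 0.222], 'orientation': [3.1407, 0.0009, -0.5897], 'contact_force': [-0.1991, 0.1303, -0.2565], 'torque': [-0.0681, 0.1177, -0.0194], 'finger_gap': 0.0261, 'finger_force': 0.0}
[[372.0, 0.0, 278.1], [0.0, 372.0, 213.0], [0.0, 0.0, 1.0]] [[-0.555, -0.799, -0.231, 0.639], [-0.832, 0.533, 0.154, -0.043], [0.001, 0.278, -0.961, 0.385], [0.0, 0.0, 0.0, 1.0]]
```

View pics/w1.png

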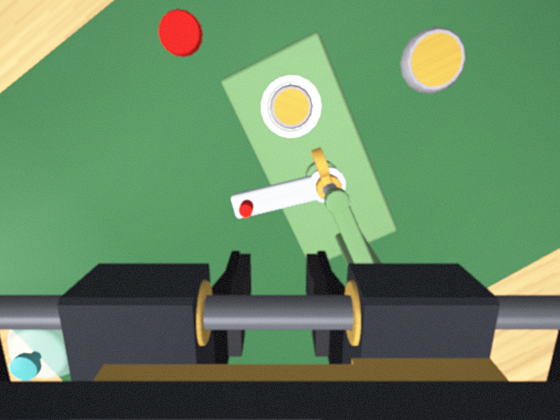

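Wrist view: peg at (246,208), boss at (338,200), free wing from (320,150) to (326,185), nest at (291,105), large look-alike at (433,60).

Run:
```python
from h import *
z=np.load("w1.npz");c=(z["K"],z["T"]);im=cv2.imread("pics/w1.png")
H=cv2.cvtColor(im,cv2.COLOR_BGR2HSV);h,s,v=[H[...,i].astype(int) for i in range(3)]
def cc(m,x0,y0,x1,y1):
    k=np.zeros(m.shape,np.uint8);k[y0:y1,x0:x1]=m[y0:y1,x0:x1];n,l,S,C=cv2.connectedComponentsWithStats(k)
    for i in range(1,n):
        if S[i,4]>15: print(S[i].tolist(),C[i].round(1))
    return k
print("red");cc(((h<6)|(h>174))&(s>150),200,150,300,260)
print("white");cc((s<50)&(v>170),250,60,330,150)
print("gold dial");cc((h>12)&(h<32)&(s>90),250,60,330,140)
print("wing");k=cc((h>10)&(h<30)&(s>90),305,140,350,205)
print("nest",ray(0,291,106,.036,c),"boss",ray(0,338,200,.127,c))
def l(u,v,c):
    a=ray(0,u,v,0,c);b=ray(0,u,v,.2,c);d=b-a;return a,d/np.linalg.norm(d)
def tri(A,B):
    (a,u),(b,w)=A,B;t=np.linalg.lstsq(np.c_[u,-w],b-a,rcond=None)[0];return (a+t[0]*u).round(4),(b+t[1]*w).round(4)
T,S=cam("top"),cam("side")
L=l(246,208.5,c)
print("peg w-top",tri(L,l(265,212.9,T)),"w-side",tri(L,l(284.3,225.6,S)))
# strap top corners at guessed heights
for zz in(.06,.066,.072,.078): print(zz,"peg base?",ray(0,246,215,zz,c).round(4),"wingtip",ray(0,317,150,zz+.022,c).round(4))
cv2.imwrite("pics/w1c.png",cv2.resize(im[130:230,220:370],(750,500),interpolation=cv2.INTER_CUBIC))
```

```text
red
[240, 201, 12, 16, 159] [245.7 208.4]
white
[260, 74, 62, 65, 2019] [290.6 106.1]
gold dial
[274, 89, 35, 36, 988] [291.  106.4]
wing
[312, 148, 29, 51, 589] [323.  172.2]
nest [ 0.63173021 -0.05246045  0.036     ] boss [ 0.56095791 -0.04258063  0.127     ]
peg w-top (array([0.5836, 0.0266, 0.0788]), array([0.5837, 0.0267, 0.0788])) w-side (array([0.5835, 0.0267, 0.0785]), array([0.5837, 0.0268, 0.0785]))
0.06 peg base? [0.5752 0.0344 0.06  ] wingtip [ 0.5924 -0.05    0.082 ]
0.066 peg base? [0.5763 0.033  0.066 ] wingtip [ 0.5933 -0.0498  0.088 ]
0.072 peg base? [0.5775 0.0315 0.072 ] wingtip [ 0.5943 -0.0497  0.094 ]
0.078 peg base? [0.5787 0.0301 0.078 ] wingtip [ 0.5952 -0.0496  0.1   ]
```

View pics/w1c.png

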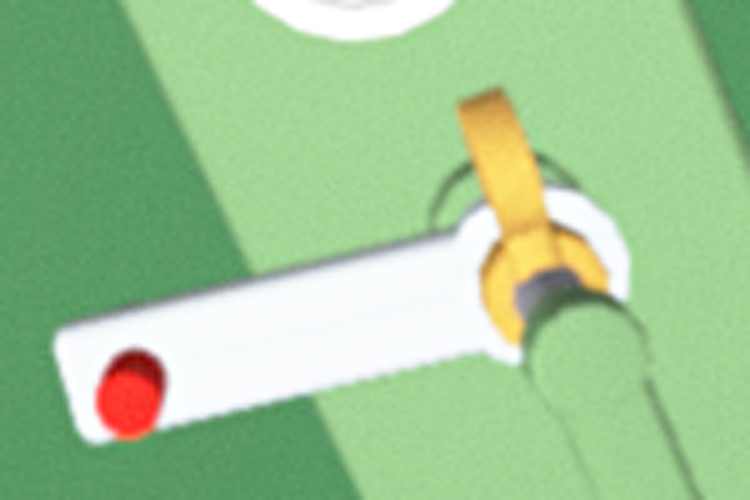

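>>> {"op": "drive_tool", "data": {
  "deltas": [8.5,27,0,0,0,104,8.5,27,0,0,0,104,8.5,27,0,0,0,104,8.5,27,0,0,0,104,8.5,27,0,0,0,104,8.5,27,0,0,0,104,8.5,27,0,0,0,104,8.5,27,0,0,0,104,8.5,27,0,0,0,104,8.5,27,0,0,0,104,8.5,27,0,0,0,104,8.5,27,0,0,0,104,8.5,27,0,0,0,104,8.5,27,0,0,0,104,8.5,27,0,0,0,104,8.5,27,-40,0,0,104,8.5,27,-80,0,0,104,8.5,27,-110,0,0,104,8.5,27,-122,0,0,104,8.5,27,-122,0,0,104]
}}

```text
time: 3.4
tool_pos: [0.581, 0.0254, 0.0968]
orientation: [-3.135, 0.004, 1.224]
contact_force: [-1.1, -0.1, 0.2]
finger_gap: 0.0257
finger_force: 0.0
```

Run:
```python
from h import *
st(); c=cam("wrist"); im=viewer.read_camera("wrist"); s=viewer.read_camera("side")
K=np.vstack([cv2.resize(im[140:340,180:380],(560,560))[None][0]]); q=cv2.resize(s[170:270,240:340],(560,560)); cv2.imwrite("pics/w2.png",cv2.resize(np.hstack([K,q]),(800,400))[:,:,::-1])
np.savez("w2.npz",K=c[0],T=c[1]); cv2.imwrite("pics/w2f.png",im[:,:,::-1])
for zz in(.067,.077,.087): print(proj(0,[.5836,.0269,zz],c), proj(0,[.5836,.0269,zz],cam("side")))
```

```text
{'time': 3.4, 'joints': [0.3216, 0.434, -0.2599, -0.001, -0.8851, 2.4739], 'tool_pos': [0.581, 0.0254, 0.0968], 'orientation': [-3.1347, 0.0045, 1.2241], 'contact_force': [-1.0644, -0.1188, 0.2015], 'torque': [-0.1478, 0.0905, -0.0032], 'finger_gap': 0.0257, 'finger_force': 0.0}
[280.73690842 243.58913477] [284.26107095 229.36073772]
[280.74956932 250.44823138] [284.2992924  226.14147675]
[280.76353602 258.01474722] [284.33816695 222.86720764]
```

View pics/w2.png

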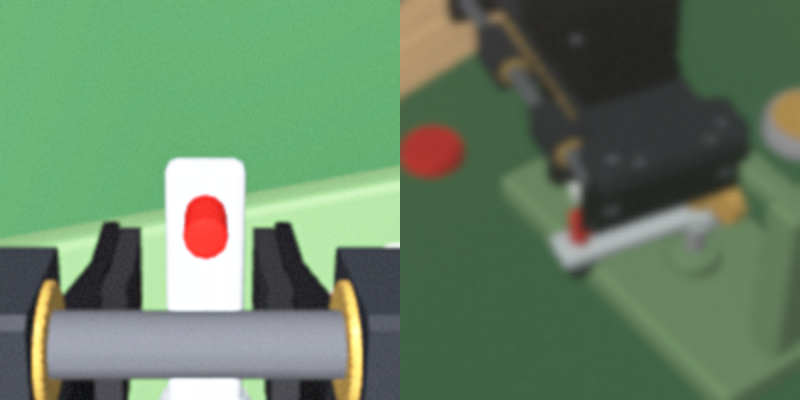

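The peg stands between the fingers, at crop (205,225) with the fingers at (125,260) and (270,260). Descending.

>>> {"op": "drive_tool", "data": {
  "deltas": [0,0,-8,0,0,0,0,0,-15,0,0,0,0,0,-21,0,0,0,0,0,-21,0,0,0,0,0,-21,0,0,0]
}}

```text
time: 3.92
tool_pos: [0.5837, 0.0269, 0.0794]
orientation: [-3.141, 0.0, 1.228]
contact_force: [-0.4, -1.0, 0.3]
finger_gap: 0.0264
finger_force: 0.0
```

Run:
```python
from h import *
st()
S=np.array([.5596,-.0410]);p0=np.array([.5835,.027])
a0=np.degrees(np.arctan2(*(p0-S)[::-1]));R=np.hypot(*(p0-S));print(a0,R)
for k in range(0,90,5):
    a=np.radians(a0-k);p=S+.072*np.array([np.cos(a),np.sin(a)]);print(-k,((p-p0)*1000).round(1).tolist())
```

```text
{'time': 3.9167, 'joints': [0.3231, 0.4556, -0.2768, 0.0001, -0.8388, 2.4754], 'tool_pos': [0.5837, 0.0269, 0.0794], 'orientation': [-3.1413, 0.0003, 1.2277], 'contact_force': [-0.3943, -1.0398, 0.3347], 'torque': [-0.13, 0.0336, 0.0145], 'finger_gap': 0.0264, 'finger_force': 0.0}
70.63492497604072 0.07207780518301041
0 [-0.0, -0.1]
-5 [5.8, -2.4]
-10 [11.4, -5.3]
-15 [16.7, -8.6]
-20 [21.8, -12.3]
-25 [26.4, -16.5]
-30 [30.7, -21.1]
-35 [34.6, -26.1]
-40 [38.1, -31.3]
-45 [41.0, -36.9]
-50 [43.5, -42.6]
-55 [45.4, -48.6]
-60 [46.9, -54.7]
-65 [47.8, -60.9]
-70 [48.1, -67.2]
-75 [47.9, -73.5]
-80 [47.1, -79.7]
-85 [45.8, -85.9]
```

>>> {"op": "drive_tool", "data": {
  "deltas": [5.8,-2.4,0,0,0,-5,11.4,-5.3,0,0,0,-10,16.7,-8.6,0,0,0,-15,21.8,-12.3,0,0,0,-20,26.4,-16.5,0,0,0,-25,30.7,-21.1,0,0,0,-30,34.6,-26.1,0,0,0,-35,38.1,-31.3,0,0,0,-40,41,-36.9,0,0,0,-45,43.5,-42.6,0,0,0,-50,45.4,-48.6,0,0,0,-55,46.9,-54.7,0,0,0,-60,47.8,-60.9,0,0,0,-65,48.1,-67.2,0,0,0,-70,48,-70.4,0,0,0,-72.5,47.9,-73.5,0,0,0,-75,47.5,-76.6,0,0,0,-77.5,47.1,-79.7,0,0,0,-80,47.1,-79.7,0,0,0,-80]
}}

```text
time: 5.5
tool_pos: [0.631, -0.053, 0.0799]
orientation: [-3.141, -0.0, -0.17]
contact_force: [-0.2, 0.4, -0.5]
finger_gap: 0.026
finger_force: 0.0
```

>>> {"op": "drive_tool", "data": {
  "deltas": [-0.3,-1.5,0,0,0,-1,-0.6,-3,0,0,0,-2,-0.6,-3,0,0,0,-2]
}}

```text
time: 5.75
tool_pos: [0.6307, -0.0558, 0.0798]
orientation: [-3.141, -0.001, -0.204]
contact_force: [0.4, 1.0, 0.2]
finger_gap: 0.026
finger_force: 0.3
```

>>> {"op": "drive_tool", "data": {
  "deltas": [-0.3,-1.5,0,0,0,-1,-0.6,-3,0,0,0,-2,-0.6,-3,0,0,0,-2]
}}

```text
time: 6.0
tool_pos: [0.63, -0.0589, 0.0798]
orientation: [-3.141, -0.001, -0.239]
contact_force: [-0.6, 0.8, 1.0]
finger_gap: 0.0257
finger_force: 0.4
```

>>> {"op": "drive_tool", "data": {
  "deltas": [-0.3,-1,0,0,0,0,-0.5,-2,0,0,0,0,-0.5,-2,0,0,0,0]
}}

```text
time: 6.25
tool_pos: [0.63, -0.0596, 0.0798]
orientation: [-3.139, -0.002, -0.238]
contact_force: [0.2, 6.3, 1.0]
finger_gap: 0.0265
finger_force: 2.7
```

>>> {"op": "drive_tool", "data": {
  "deltas": [0,5,0,0,0,0,0,8.5,0,0,0,0,0,8.5,20,0,0,0,0,8.5,46,0,0,0,-20,11,46,0,0,0,-44,13.4,46,0,0,0,-44,13.4,46,0,0,0,-44,13.4,46,0,0,0]
}}

```text
time: 6.92
tool_pos: [0.5841, -0.0476, 0.1258]
orientation: [3.141, 0.001, -0.238]
contact_force: [0.8, -1.0, 0.2]
finger_gap: 0.0261
finger_force: 0.0
```

Run:
```python
from h import *
st(); c=cam("wrist"); im=viewer.read_camera("wrist"); np.savez("w3.npz",K=c[0],T=c[1]); cv2.imwrite("pics/w3f.png",im[:,:,::-1])
cv2.imwrite("pics/w3.png",cv2.resize(im[130:330,150:410],(780,600),interpolation=cv2.INTER_CUBIC)[:,:,::-1])
for p in([.5596,-.041,.127],[.5596,-.041,.098],[.6308,-.0517,.088],[.6308,-.0517,.068]): print(p,proj(0,p,c))
```

```text
{'time': 6.9167, 'joints': [0.1952, 0.4049, -0.2225, 0.0005, -0.9444, 1.1375], 'tool_pos': [0.5841, -0.0476, 0.1258], 'orientation': [3.1408, 0.0007, -0.2378], 'contact_force': [0.7584, -0.9516, 0.2108], 'torque': [-0.1288, 0.0394, 0.0309], 'finger_gap': 0.0261, 'finger_force': 0.0}
[0.5596, -0.041, 0.127] [275.5062969  320.79630638]
[0.5596, -0.041, 0.098] [275.80076769 292.40842287]
[0.6308, -0.0517, 0.088] [264.03141673 163.79033877]
[0.6308, -0.0517, 0.068] [265.22760637 158.70534672]
```

View pics/w3.png

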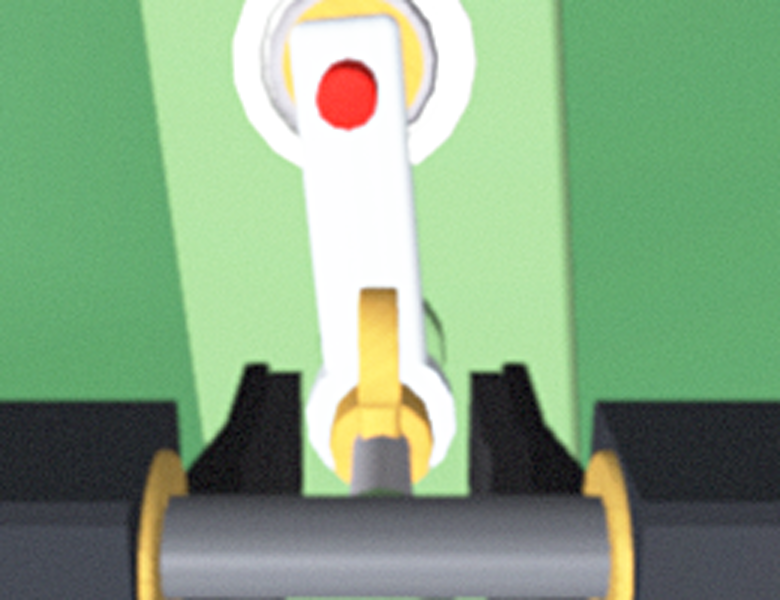

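The strap is over the case at its stop: peg at crop (347,95), over the gold dial. The free wing at (379,340) lies between the fingers, parallel to the tool and about 1 mm left of centre. I'll descend over the wing and narrow the jaws.

>>> {"op": "drive_tool", "data": {
  "deltas": [-0.2,0.6,-12,0,0,0,-0.2,0.6,-25,0,0,0,-0.2,0.6,-36,0,0,0,-0.2,0.6,-42,0,0,0,-0.2,0.6,-42,0,0,0]
}}

```text
time: 7.38
tool_pos: [0.5843, -0.047, 0.0815]
orientation: [3.14, 0.004, -0.239]
contact_force: [-0.5, 0.5, 1.6]
finger_gap: 0.026
finger_force: 0.0
```

>>> {"op": "drive_tool", "data": {
  "deltas": [0,0,0,0,0,0,0,0,0,0,0,0,0,0,0,0,0,0],
  "jaw": 0.7,
  "newtons": 15
}}

```text
time: 7.63
tool_pos: [0.5857, -0.0467, 0.0842]
orientation: [-3.141, -0.001, -0.238]
contact_force: [-0.3, 0.1, 0.7]
finger_gap: 0.0158
finger_force: 0.0
```

```bash
cat > log.py <<'E'
from h import *
import sys,json
S=np.array([.5594,-.0405]);s=r.sense();p=np.array(s["tool_pos"][:2])-S;F=np.array(s["contact_force"]);M=s["torque"][2]
yaw=s["orientation"][2];t=p[0]*F[1]-p[1]*F[0]
print("t",round(s["time"],2),"yaw",round(np.degrees(yaw),1),"ang",round(np.degrees(np.arctan2(p[1],p[0])),1),"r",round(np.hypot(*p)*1e3,1),"z",round(s["tool_pos"][2],4),"F",F.round(1).tolist(),"Mz",round(M,3),"rxF",round(t,3),"tot",round(t+M,3),"gap",round(s["finger_gap"],4),round(s["finger_force"],1),"j6",round(s["joints"][5],2))
E
python3 log.py
python3 - <<'E'
import numpy as np
for a in range(0,100,5):
    t=np.radians(-13.7-a);t0=np.radians(-13.7);print(-a,np.round([26*(np.cos(t)-np.cos(t0)),26*(np.sin(t)-np.sin(t0)),-a*.05],1).tolist())
E
```

```text
t 7.63 yaw -13.6 ang -13.3 r 27.1 z 0.0842 F [-0.3, 0.1, 0.7] Mz 0.003 rxF 0.0 tot 0.003 gap 0.0158 0.0 j6 1.14
0 [0.0, 0.0, 0.0]
-5 [-0.6, -2.2, -0.2]
-10 [-1.5, -4.3, -0.5]
-15 [-2.5, -6.3, -0.8]
-20 [-3.6, -8.3, -1.0]
-25 [-5.0, -10.1, -1.2]
-30 [-6.5, -11.8, -1.5]
-35 [-8.1, -13.4, -1.8]
-40 [-9.9, -14.8, -2.0]
-45 [-11.8, -16.1, -2.2]
-50 [-13.7, -17.2, -2.5]
-55 [-15.8, -18.1, -2.8]
-60 [-18.0, -18.8, -3.0]
-65 [-20.2, -19.3, -3.2]
-70 [-22.4, -19.7, -3.5]
-75 [-24.7, -19.8, -3.8]
-80 [-26.9, -19.8, -4.0]
-85 [-29.2, -19.5, -4.2]
-90 [-31.4, -19.1, -4.5]
-95 [-33.6, -18.5, -4.8]
```

>>> {"op": "drive_tool", "data": {
  "deltas": [-0.3,-1.1,-0.1,0,0,-2.5,-0.6,-2.2,-0.2,0,0,-5,-1,-3.3,-0.4,0,0,-7.5,-1.5,-4.3,-0.5,0,0,-10]
}}

```text
time: 7.97
tool_pos: [0.5846, -0.0494, 0.084]
orientation: [-3.138, -0.002, -0.415]
contact_force: [-0.9, 7.5, 0.4]
finger_gap: 0.013
finger_force: 3.1
```

```bash
python3 log.py
```

```text
t 7.97 yaw -23.8 ang -19.5 r 26.7 z 0.084 F [-0.9, 7.5, 0.4] Mz 0.077 rxF 0.181 tot 0.257 gap 0.013 3.1 j6 0.97
```

>>> {"op": "drive_tool", "data": {
  "deltas": [-0.5,-1,-0.1,0,0,-2.5,-1,-2,-0.3,0,0,-5,-1.5,-3,-0.4,0,0,-7.5,-2.1,-4,-0.5,0,0,-10]
}}

```text
time: 8.3
tool_pos: [0.583, -0.053, 0.0836]
orientation: [-3.137, -0.002, -0.589]
contact_force: [-0.2, 7.0, -0.4]
finger_gap: 0.0132
finger_force: 3.1
```

```bash
python3 log.py
```

```text
t 8.3 yaw -33.7 ang -27.9 r 26.7 z 0.0836 F [-0.2, 7.0, -0.4] Mz 0.075 rxF 0.161 tot 0.236 gap 0.0132 3.1 j6 0.8
```

>>> {"op": "drive_tool", "data": {
  "deltas": [-0.7,-0.9,-0.1,0,0,-2.5,-1.4,-1.8,-0.2,0,0,-5,-2.1,-2.7,-0.4,0,0,-7.5,-2.9,-3.5,-0.5,0,0,-10]
}}

```text
time: 8.63
tool_pos: [0.5807, -0.0565, 0.0831]
orientation: [-3.136, -0.002, -0.763]
contact_force: [1.6, 6.8, -0.1]
finger_gap: 0.0133
finger_force: 3.1
```

```bash
python3 log.py
```

```text
t 8.63 yaw -43.7 ang -36.9 r 26.6 z 0.0831 F [1.6, 6.8, -0.1] Mz 0.156 rxF 0.17 tot 0.326 gap 0.0133 3.1 j6 0.63
```

Create log.py:
```python
from h import *
S=np.array([.5594,-.0405]);A=[]
for i in range(5):
    s=r.sense();p=np.array(s["tool_pos"][:2])-S;F=np.array(s["contact_force"]);t=p[0]*F[1]-p[1]*F[0]
    A.append([np.degrees(s["orientation"][2]),np.degrees(np.arctan2(p[1],p[0])),np.hypot(*p)*1e3,*F,s["torque"][2],t,t+s["torque"][2]])
    if i<4: viewer.read_camera("wrist")
A=np.array(A);m=A.mean(0).round(3)
print("yaw ang r",m[:3].round(1).tolist(),"F",m[3:6].round(1).tolist(),"Mz rxF TOT",m[6:].tolist(),"first",A[0,8].round(3),"sd",A[:,8].std().round(3),"z",round(s["tool_pos"][2],4),"j6",round(s["joints"][5],2),"t",round(s["time"],1))
```

```text
(no output)
```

>>> {"op": "drive_tool", "data": {
  "deltas": [-1.2,-1.1,-0.1,0,0,-1.2,-2.5,-2.2,-0.3,0,0,-2.5,-3.7,-3.2,-0.4,0,0,-3.7,-4.9,-4.3,-0.5,0,0,-5]
}}

```text
time: 8.97
tool_pos: [0.5772, -0.0609, 0.0828]
orientation: [-3.133, -0.004, -0.849]
contact_force: [5.7, 5.4, -3.3]
finger_gap: 0.0133
finger_force: 3.6
```

```bash
python3 log.py
```

```text
yaw ang r [-48.6, -49.3, 27.1] F [4.8, 5.1, -2.9] Mz rxF TOT [0.07, 0.189, 0.26] first 0.318 sd 0.04 z 0.0827 j6 0.55 t 9.2
```

>>> {"op": "drive_tool", "data": {
  "deltas": [-0.9,-0.7,-0.1,0,0,-2.5,-1.9,-1.3,-0.2,0,0,-5,-2.8,-1.9,-0.4,0,0,-7.5,-3.8,-2.4,-0.5,0,0,-10]
}}

```text
time: 9.5
tool_pos: [0.5737, -0.0634, 0.0823]
orientation: [-3.132, -0.003, -1.025]
contact_force: [5.1, 5.2, -4.3]
finger_gap: 0.0132
finger_force: 3.5
```

```bash
python3 log.py
```

```text
yaw ang r [-58.7, -58.3, 27.0] F [5.3, 4.6, -3.4] Mz rxF TOT [0.105, 0.187, 0.292] first 0.286 sd 0.018 z 0.0823 j6 0.38 t 9.7
```

>>> {"op": "drive_tool", "data": {
  "deltas": [-1,-0.5,-0.1,0,0,-2.5,-2.1,-0.9,-0.3,0,0,-5,-3.2,-1.3,-0.4,0,0,-7.5,-4.3,-1.6,-0.5,0,0,-10]
}}

```text
time: 10.03
tool_pos: [0.5699, -0.0652, 0.0819]
orientation: [-3.131, -0.002, -1.199]
contact_force: [5.5, 4.1, -4.1]
finger_gap: 0.013
finger_force: 3.6
```

```bash
python3 log.py
```

```text
yaw ang r [-68.7, -67.4, 26.9] F [5.7, 3.9, -3.9] Mz rxF TOT [0.059, 0.182, 0.241] first 0.224 sd 0.013 z 0.0819 j6 0.21 t 10.2
```

>>> {"op": "drive_tool", "data": {
  "deltas": [-1.1,-0.3,-0.1,0,0,-2.5,-2.2,-0.5,-0.3,0,0,-5,-3.3,-0.7,-0.4,0,0,-7.5,-4.4,-0.9,-0.5,0,0,-10]
}}

```text
time: 10.57
tool_pos: [0.5659, -0.0664, 0.0815]
orientation: [-3.13, -0.0, -1.374]
contact_force: [6.9, 3.5, -5.3]
finger_gap: 0.0133
finger_force: 3.6
```

```bash
python3 log.py
```

```text
yaw ang r [-78.7, -76.4, 26.8] F [6.8, 2.4, -5.0] Mz rxF TOT [0.049, 0.193, 0.242] first 0.247 sd 0.011 z 0.0815 j6 0.03 t 10.8
```

>>> {"op": "drive_tool", "data": {
  "deltas": [-1.1,0,-0.1,0,0,-2.5,-2.3,-0.1,-0.3,0,0,-5,-3.4,-0.1,-0.4,0,0,-7.5,-4.5,-0.1,-0.5,0,0,-10]
}}

```text
time: 11.1
tool_pos: [0.5616, -0.067, 0.0811]
orientation: [-3.13, 0.001, -1.548]
contact_force: [7.1, 0.6, -5.2]
finger_gap: 0.0132
finger_force: 3.7
```

```bash
python3 log.py
```

```text
yaw ang r [-88.7, -85.7, 26.6] F [7.3, 0.4, -4.8] Mz rxF TOT [0.051, 0.194, 0.245] first 0.209 sd 0.031 z 0.081 j6 -0.14 t 11.3
```

>>> {"op": "drive_tool", "data": {
  "deltas": [-1.1,0.1,-0.1,0,0,-2.5,-2.3,0.3,-0.3,0,0,-5,-3.4,0.5,-0.4,0,0,-7.5,-4.5,0.7,-0.5,0,0,-10]
}}

```text
time: 11.63
tool_pos: [0.557, -0.0668, 0.0806]
orientation: [-3.131, 0.002, -1.723]
contact_force: [7.6, -2.1, -4.2]
finger_gap: 0.0128
finger_force: 3.8
```

```bash
python3 log.py
```

```text
yaw ang r [-98.7, -95.7, 26.5] F [7.3, -2.0, -4.5] Mz rxF TOT [0.055, 0.197, 0.252] first 0.221 sd 0.022 z 0.0806 j6 -0.32 t 11.8
```

>>> {"op": "drive_tool", "data": {
  "deltas": [-1.1,0.3,-0.1,0,0,-2.5,-2.2,0.7,-0.3,0,0,-5,-3.3,1.1,-0.4,0,0,-7.5,-4.3,1.6,-0.5,0,0,-10]
}}

```text
time: 12.17
tool_pos: [0.5523, -0.0658, 0.0801]
orientation: [-3.132, 0.003, -1.897]
contact_force: [7.8, -4.4, -4.4]
finger_gap: 0.0131
finger_force: 4.0
```

```bash
python3 log.py
```

```text
yaw ang r [-108.7, -106.3, 26.4] F [6.7, -4.3, -4.4] Mz rxF TOT [0.049, 0.201, 0.25] first 0.276 sd 0.018 z 0.08 j6 -0.5 t 12.4
```

>>> {"op": "drive_tool", "data": {
  "deltas": [3,-1,0,0,0,0,6,-2,0,0,0,0,6,-2,0,0,0,0,6,-2,20,0,0,0,6,-2,45,0,0,0,6,-2,67,0,0,0,12,20,67,0,0,100,17.4,51,67,0,0,100,17.4,51,67,0,0,100,17.4,51,67,0,0,100,17.4,51,67,0,0,100,17.4,51,67,0,0,100,17.4,51,67,0,0,100,17.4,51,67,0,0,100,17.4,51,67,0,0,100,17.4,51,67,0,0,100,17.4,51,67,0,0,100,17.4,51,67,0,0,100,17.4,51,67,0,0,100,17.4,51,67,0,0,100],
  "jaw": 0.5
}}

```text
time: 14.03
tool_pos: [0.5648, -0.0145, 0.1456]
orientation: [3.142, 0.001, -0.145]
contact_force: [0.1, 0.1, 0.3]
finger_gap: 0.022
finger_force: 0.0
```

>>> {"op": "drive_tool", "data": {
  "deltas": [0,0,0,0,0,86.7,0,0,0,0,0,86.7,0,0,0,0,0,86.7,0,0,0,0,0,86.7,0,0,0,0,0,86.7,0,0,0,0,0,86.7,0,0,0,0,0,86.7,0,0,0,0,0,86.7,0,0,0,0,0,86.7,0,0,0,0,0,86.7,0,0,0,0,0,86.7,0,0,0,0,0,86.7,0,0,0,0,0,86.7,0,0,-15,0,0,86.7,0,0,-25,0,0,86.7,0,0,-25,0,0,86.7]
}}

```text
time: 15.37
tool_pos: [0.5633, -0.0148, 0.1181]
orientation: [-3.136, 0.002, 1.36]
contact_force: [-0.8, -0.0, 0.0]
finger_gap: 0.0218
finger_force: 0.0
```

Run:
```python
from h import *
st(); c=cam("wrist"); im=viewer.read_camera("wrist"); np.savez("w4.npz",K=c[0],T=c[1])
cv2.imwrite("pics/w4.png",cv2.resize(im[130:330,150:410],(780,600),interpolation=cv2.INTER_CUBIC)[:,:,::-1])
```

```text
{'time': 15.3667, 'joints': [0.2608, 0.3812, -0.2836, -0.0011, -0.9113, 2.6704], 'tool_pos': [0.5633, -0.0148, 0.1181], 'orientation': [-3.1364, 0.0016, 1.3597], 'contact_force': [-0.7528, -0.035, 0.0318], 'torque': [-0.1251, 0.1035, -0.0167], 'finger_gap': 0.0218, 'finger_force': 0.0}
```

View pics/w4.png

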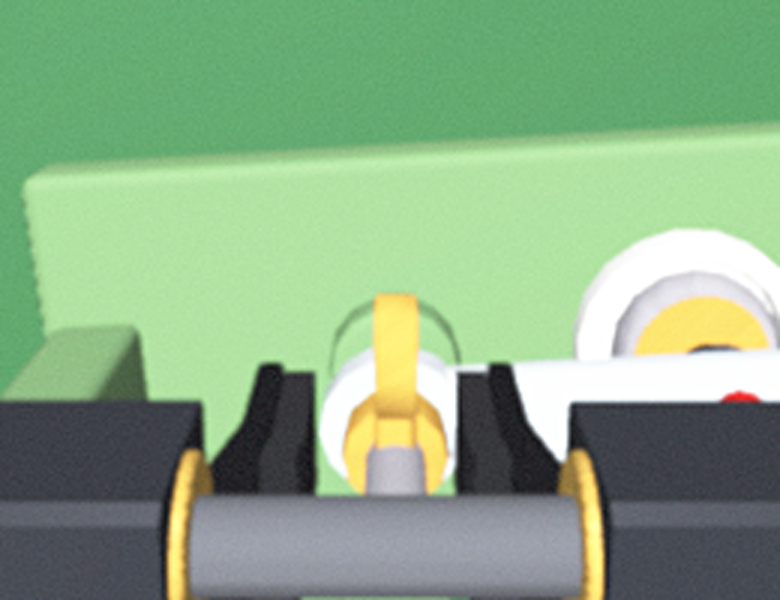

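The second wing at crop (395,340) is parallel to and centred between the fingers (315 and 457). Descending.

>>> {"op": "drive_tool", "data": {
  "deltas": [0,0,-12,0,0,0,0,0,-25,0,0,0,0,0,-36,0,0,0,0,0,-42,0,0,0,0,0,-42,0,0,0]
}}

```text
time: 15.83
tool_pos: [0.5646, -0.0147, 0.0775]
orientation: [-3.139, 0.001, 1.361]
contact_force: [-0.4, -0.4, 0.2]
finger_gap: 0.0221
finger_force: 0.0
```

>>> {"op": "drive_tool", "data": {
  "deltas": [0,0,0,0,0,0,0,0,0,0,0,0,0,0,0,0,0,0],
  "jaw": 0.7
}}

```text
time: 16.08
tool_pos: [0.5659, -0.0144, 0.0795]
orientation: [3.14, -0.001, 1.362]
contact_force: [-1.0, 0.0, 0.4]
finger_gap: 0.0145
finger_force: 0.0
```

```bash
python3 log.py
python3 - <<'E'
import numpy as np
f=lambda a:26.5*np.array([np.cos(np.radians(a)),np.sin(np.radians(a))])
for k in range(18):
    a=78-10*k;print(a,[(f(a-q)-f(a)).round(1).tolist() for q in(2.5,5,7.5,10)])
E
```

```text
yaw ang r [78.0, 76.4, 26.8] F [-0.2, 0.1, 0.3] Mz rxF TOT [0.007, 0.006, 0.014] first 0.029 sd 0.02 z 0.079 j6 2.67 t 16.3
78 [[1.1, -0.3], [2.2, -0.6], [3.3, -0.9], [4.4, -1.4]]
68 [[1.1, -0.5], [2.1, -1.0], [3.1, -1.5], [4.1, -2.1]]
58 [[1.0, -0.6], [1.9, -1.3], [2.8, -2.0], [3.7, -2.8]]
48 [[0.8, -0.8], [1.6, -1.6], [2.4, -2.5], [3.2, -3.4]]
38 [[0.7, -0.9], [1.3, -1.9], [2.0, -2.9], [2.5, -3.9]]
28 [[0.5, -1.0], [1.0, -2.1], [1.4, -3.2], [1.8, -4.3]]
18 [[0.3, -1.1], [0.6, -2.2], [0.9, -3.4], [1.0, -4.5]]
8 [[0.1, -1.1], [0.2, -2.3], [0.3, -3.5], [0.2, -4.6]]
-2 [[-0.1, -1.2], [-0.2, -2.3], [-0.3, -3.4], [-0.6, -4.6]]
-12 [[-0.3, -1.1], [-0.6, -2.2], [-0.9, -3.3], [-1.4, -4.4]]
-22 [[-0.5, -1.1], [-1.0, -2.1], [-1.5, -3.1], [-2.1, -4.1]]
-32 [[-0.6, -1.0], [-1.3, -1.9], [-2.0, -2.8], [-2.8, -3.7]]
-42 [[-0.8, -0.8], [-1.6, -1.6], [-2.5, -2.4], [-3.4, -3.2]]
-52 [[-0.9, -0.7], [-1.9, -1.3], [-2.9, -2.0], [-3.9, -2.5]]
-62 [[-1.0, -0.5], [-2.1, -1.0], [-3.2, -1.4], [-4.3, -1.8]]
-72 [[-1.1, -0.3], [-2.2, -0.6], [-3.4, -0.9], [-4.5, -1.0]]
-82 [[-1.1, -0.1], [-2.3, -0.2], [-3.5, -0.3], [-4.6, -0.2]]
-92 [[-1.2, 0.1], [-2.3, 0.2], [-3.4, 0.3], [-4.6, 0.6]]
```

>>> {"op": "drive_tool", "data": {
  "deltas": [1.8,-0.5,-0.1,0,0,-2.5,3.6,-1,-0.2,0,0,-5,5.4,-1.5,-0.4,0,0,-7.5,7.3,-2,-0.5,0,0,-10]
}}

```text
time: 16.62
tool_pos: [0.5699, -0.0163, 0.0779]
orientation: [-3.136, 0.002, 1.185]
contact_force: [-6.2, 2.5, 4.5]
finger_gap: 0.0129
finger_force: 3.4
```

```bash
python3 log.py
```

```text
yaw ang r [67.9, 66.0, 26.4] F [-5.8, 2.6, 4.0] Mz rxF TOT [0.027, 0.169, 0.196] first 0.135 sd 0.032 z 0.078 j6 2.5 t 16.8
```

>>> {"op": "drive_tool", "data": {
  "deltas": [1.1,-0.5,-0.1,0,0,-2.5,2.1,-1,-0.2,0,0,-5,3.1,-1.5,-0.4,0,0,-7.5,4.1,-2.1,-0.5,0,0,-10]
}}

```text
time: 17.15
tool_pos: [0.5739, -0.0184, 0.0775]
orientation: [-3.137, 0.003, 1.011]
contact_force: [-5.6, 2.4, 3.7]
finger_gap: 0.0131
finger_force: 3.3
```

```bash
python3 log.py
```

```text
yaw ang r [57.9, 56.3, 26.5] F [-5.5, 2.8, 3.9] Mz rxF TOT [0.048, 0.162, 0.21] first 0.152 sd 0.034 z 0.0774 j6 2.34 t 17.4
```

>>> {"op": "drive_tool", "data": {
  "deltas": [1,-0.6,-0.1,0,0,-2.5,1.9,-1.3,-0.2,0,0,-5,2.8,-2,-0.4,0,0,-7.5,3.7,-2.8,-0.5,0,0,-10]
}}

```text
time: 17.68
tool_pos: [0.5776, -0.0212, 0.077]
orientation: [-3.137, 0.004, 0.836]
contact_force: [-5.9, 3.4, 4.3]
finger_gap: 0.0134
finger_force: 3.2
```

```bash
python3 log.py
```

```text
yaw ang r [47.9, 46.3, 26.6] F [-5.4, 2.8, 4.1] Mz rxF TOT [0.071, 0.156, 0.228] first 0.241 sd 0.031 z 0.0769 j6 2.17 t 17.9
```

>>> {"op": "drive_tool", "data": {
  "deltas": [0.8,-0.8,-0.1,0,0,-2.5,1.6,-1.6,-0.2,0,0,-5,2.4,-2.5,-0.4,0,0,-7.5,3.2,-3.4,-0.5,0,0,-10]
}}

```text
time: 18.22
tool_pos: [0.5808, -0.0245, 0.0764]
orientation: [-3.138, 0.005, 0.662]
contact_force: [-6.3, 3.0, 3.7]
finger_gap: 0.013
finger_force: 3.1
```

```bash
python3 log.py
```

```text
yaw ang r [37.9, 36.4, 26.7] F [-5.7, 3.0, 3.8] Mz rxF TOT [0.064, 0.156, 0.22] first 0.263 sd 0.034 z 0.0764 j6 2.0 t 18.4
```

>>> {"op": "drive_tool", "data": {
  "deltas": [0.7,-0.9,-0.1,0,0,-2.5,1.3,-1.9,-0.2,0,0,-5,2,-2.9,-0.4,0,0,-7.5,2.5,-3.9,-0.5,0,0,-10]
}}

```text
time: 18.75
tool_pos: [0.5833, -0.0283, 0.0758]
orientation: [-3.138, 0.005, 0.487]
contact_force: [-6.1, 3.9, 3.4]
finger_gap: 0.0131
finger_force: 3.0
```

```bash
python3 log.py
```

```text
yaw ang r [27.9, 26.8, 26.9] F [-5.6, 3.6, 3.6] Mz rxF TOT [0.028, 0.155, 0.182] first 0.176 sd 0.034 z 0.0758 j6 1.83 t 18.9
```

>>> {"op": "drive_tool", "data": {
  "deltas": [0.5,-1,-0.1,0,0,-2.5,1,-2.1,-0.2,0,0,-5,1.4,-3.2,-0.4,0,0,-7.5,1.8,-4.3,-0.5,0,0,-10]
}}

```text
time: 19.28
tool_pos: [0.5852, -0.0324, 0.0752]
orientation: [-3.139, 0.005, 0.312]
contact_force: [-5.2, 3.9, 3.8]
finger_gap: 0.0129
finger_force: 3.0
```

```bash
python3 log.py
```

```text
yaw ang r [17.9, 17.2, 27.2] F [-5.0, 3.7, 2.8] Mz rxF TOT [0.054, 0.136, 0.189] first 0.222 sd 0.047 z 0.0752 j6 1.67 t 19.5
```

>>> {"op": "drive_tool", "data": {
  "deltas": [0.3,-1.1,-0.1,0,0,-2.5,0.6,-2.2,-0.2,0,0,-5,0.9,-3.4,-0.4,0,0,-7.5,1,-4.5,-0.5,0,0,-10]
}}

```text
time: 19.82
tool_pos: [0.5865, -0.0366, 0.0746]
orientation: [-3.14, 0.005, 0.138]
contact_force: [-5.1, 4.7, 2.0]
finger_gap: 0.0132
finger_force: 3.0
```

```bash
python3 log.py
```

```text
yaw ang r [7.9, 8.0, 27.4] F [-4.9, 4.5, 2.3] Mz rxF TOT [0.068, 0.14, 0.208] first 0.186 sd 0.017 z 0.0746 j6 1.5 t 20.0
```

>>> {"op": "drive_tool", "data": {
  "deltas": [0.1,-1.1,-0.1,0,0,-2.5,0.2,-2.3,-0.2,0,0,-5,0.3,-3.5,-0.4,0,0,-7.5,0.2,-4.6,-0.5,0,0,-10]
}}

```text
time: 20.35
tool_pos: [0.587, -0.0409, 0.0741]
orientation: [-3.14, 0.004, -0.037]
contact_force: [-4.8, 5.6, 1.3]
finger_gap: 0.0129
finger_force: 2.9
```

```bash
python3 log.py
```

```text
yaw ang r [-2.1, -1.1, 27.6] F [-4.0, 5.3, 1.3] Mz rxF TOT [0.06, 0.144, 0.204] first 0.19 sd 0.014 z 0.0741 j6 1.33 t 20.6
```

>>> {"op": "drive_tool", "data": {
  "deltas": [-0.7,-1.5,-0.1,0,0,-2.5,-1.4,-3,-0.2,0,0,-5,-2.2,-4.5,-0.4,0,0,-7.5,-3.1,-6.1,-0.5,0,0,-10]
}}

```text
time: 20.88
tool_pos: [0.5863, -0.0463, 0.0738]
orientation: [-3.139, -0.001, -0.211]
contact_force: [0.2, 7.4, -1.5]
finger_gap: 0.0131
finger_force: 3.6
```

```bash
python3 log.py
```

```text
yaw ang r [-12.0, -12.5, 27.6] F [0.4, 6.1, -1.7] Mz rxF TOT [0.052, 0.167, 0.219] first 0.281 sd 0.037 z 0.0738 j6 1.17 t 21.1
```

>>> {"op": "drive_tool", "data": {
  "deltas": [-0.3,-1.1,-0.1,0,0,-2.5,-0.6,-2.2,-0.2,0,0,-5,-0.9,-3.3,-0.4,0,0,-7.5,-1.4,-4.4,-0.5,0,0,-10]
}}

```text
time: 21.42
tool_pos: [0.585, -0.0506, 0.0734]
orientation: [-3.139, -0.0, -0.385]
contact_force: [0.2, 6.9, -0.9]
finger_gap: 0.0131
finger_force: 3.5
```

```bash
python3 log.py
```

```text
yaw ang r [-22.0, -21.8, 27.5] F [-0.2, 6.6, -1.0] Mz rxF TOT [0.048, 0.168, 0.216] first 0.216 sd 0.019 z 0.0734 j6 1.0 t 21.6
```

>>> {"op": "drive_tool", "data": {
  "deltas": [-0.5,-1.1,-0.1,0,0,-2.5,-1,-2.1,-0.2,0,0,-5,-1.5,-3.1,-0.4,0,0,-7.5,-2.1,-4.1,-0.5,0,0,-10]
}}

```text
time: 21.95
tool_pos: [0.583, -0.0545, 0.073]
orientation: [-3.138, -0.0, -0.56]
contact_force: [-0.2, 7.8, -0.0]
finger_gap: 0.0132
finger_force: 3.5
```

```bash
python3 log.py
```

```text
yaw ang r [-32.0, -31.0, 27.5] F [-0.2, 7.3, -0.5] Mz rxF TOT [0.066, 0.168, 0.235] first 0.208 sd 0.032 z 0.073 j6 0.83 t 22.1
```

>>> {"op": "drive_tool", "data": {
  "deltas": [-0.6,-1,-0.1,0,0,-2.5,-1.3,-1.9,-0.2,0,0,-5,-2,-2.8,-0.4,0,0,-7.5,-2.8,-3.7,-0.5,0,0,-10]
}}

```text
time: 22.48
tool_pos: [0.5807, -0.058, 0.0727]
orientation: [-3.137, -0.0, -0.734]
contact_force: [-0.2, 9.9, -0.6]
finger_gap: 0.0133
finger_force: 3.5
```

```bash
python3 log.py
```

```text
yaw ang r [-42.0, -39.8, 27.6] F [-0.0, 8.6, -0.6] Mz rxF TOT [0.097, 0.182, 0.279] first 0.324 sd 0.041 z 0.0727 j6 0.66 t 22.7
```

>>> {"op": "drive_tool", "data": {
  "deltas": [-1.3,-0.8,-0.1,0,0,-2.5,-2.6,-1.5,-0.2,0,0,-5,-3.8,-2.2,-0.4,0,0,-7.5,-5.1,-3,-0.5,0,0,-10]
}}

```text
time: 23.02
tool_pos: [0.5775, -0.061, 0.0725]
orientation: [-3.134, -0.002, -0.908]
contact_force: [5.3, 7.2, -1.9]
finger_gap: 0.0129
finger_force: 4.0
```

```bash
python3 log.py
```

```text
yaw ang r [-52.0, -48.9, 27.4] F [4.2, 6.9, -2.6] Mz rxF TOT [0.084, 0.211, 0.295] first 0.327 sd 0.046 z 0.0724 j6 0.49 t 23.2
```

>>> {"op": "drive_tool", "data": {
  "deltas": [-0.9,-0.7,-0.1,0,0,-2.5,-1.9,-1.3,-0.2,0,0,-5,-2.9,-2,-0.4,0,0,-7.5,-3.9,-2.5,-0.5,0,0,-10]
}}

```text
time: 23.55
tool_pos: [0.5742, -0.0635, 0.0721]
orientation: [-3.133, -0.001, -1.082]
contact_force: [5.2, 7.1, -2.7]
finger_gap: 0.0132
finger_force: 4.0
```

```bash
python3 log.py
```

```text
yaw ang r [-62.0, -57.6, 27.3] F [4.6, 7.3, -3.4] Mz rxF TOT [0.096, 0.213, 0.309] first 0.34 sd 0.04 z 0.0721 j6 0.32 t 23.8
```

>>> {"op": "drive_tool", "data": {
  "deltas": [-1,-0.5,-0.1,0,0,-2.5,-2.1,-1,-0.2,0,0,-5,-3.2,-1.4,-0.4,0,0,-7.5,-4.3,-1.8,-0.5,0,0,-10]
}}

```text
time: 24.08
tool_pos: [0.5707, -0.0652, 0.0718]
orientation: [-3.131, -0.0, -1.257]
contact_force: [5.3, 7.3, -3.5]
finger_gap: 0.0133
finger_force: 4.1
```

```bash
python3 log.py
```

```text
yaw ang r [-72.0, -65.9, 27.2] F [5.8, 6.8, -3.6] Mz rxF TOT [0.098, 0.219, 0.317] first 0.287 sd 0.023 z 0.0718 j6 0.15 t 24.3
```

>>> {"op": "drive_tool", "data": {
  "deltas": [-1.3,-0.6,-0.1,0,0,-0.8,-2.6,-1.1,-0.2,0,0,-1.6,-4,-1.7,-0.3,0,0,-2.4,-5.3,-2.2,-0.4,0,0,-3.2,-6.6,-2.8,-0.5,0,0,-4]
}}

```text
time: 24.7
tool_pos: [0.5651, -0.0682, 0.0715]
orientation: [-3.129, -0.0, -1.325]
contact_force: [8.2, 5.9, -5.3]
finger_gap: 0.0131
finger_force: 4.7
```

```bash
python3 log.py;python3 log.py
```

```text
yaw ang r [-75.9, -78.6, 28.3] F [7.9, 5.8, -5.2] Mz rxF TOT [0.087, 0.25, 0.337] first 0.357 sd 0.023 z 0.0715 j6 0.08 t 24.9
yaw ang r [-75.9, -78.7, 28.3] F [7.4, 6.1, -4.5] Mz rxF TOT [0.09, 0.238, 0.328] first 0.315 sd 0.018 z 0.0715 j6 0.08 t 25.1
```

>>> {"op": "drive_tool", "data": {
  "deltas": [-1.1,-0.3,-0.1,0,0,-2.5,-2.2,-0.5,-0.2,0,0,-5,-3.4,-0.8,-0.4,0,0,-7.5,-4.5,-0.9,-0.5,0,0,-10]
}}

```text
time: 25.43
tool_pos: [0.5615, -0.0691, 0.0714]
orientation: [-3.127, 0.002, -1.501]
contact_force: [8.7, 6.9, -3.6]
finger_gap: 0.0132
finger_force: 4.6
```

```bash
python3 log.py; python3 log.py
```

```text
yaw ang r [-85.9, -86.2, 28.7] F [8.4, 6.3, -4.4] Mz rxF TOT [0.11, 0.253, 0.363] first 0.374 sd 0.016 z 0.0714 j6 -0.09 t 25.6
yaw ang r [-85.9, -86.3, 28.7] F [8.4, 5.5, -4.5] Mz rxF TOT [0.103, 0.251, 0.355] first 0.376 sd 0.033 z 0.0714 j6 -0.09 t 25.8
```

>>> {"op": "drive_tool", "data": {
  "deltas": [-1.2,0.2,-0.1,0,0,-2.5,-2.4,0.5,-0.2,0,0,-5,-3.5,0.7,-0.4,0,0,-7.5,-4.7,1,-0.5,0,0,-10]
}}

```text
time: 26.17
tool_pos: [0.5576, -0.0689, 0.0712]
orientation: [-3.126, 0.003, -1.675]
contact_force: [10.6, 0.9, -5.9]
finger_gap: 0.0127
finger_force: 5.1
```

```bash
python3 log.py;python3 log.py
```

```text
yaw ang r [-95.9, -94.2, 28.5] F [10.0, 1.9, -5.4] Mz rxF TOT [0.075, 0.279, 0.354] first 0.348 sd 0.037 z 0.0711 j6 -0.27 t 26.4
yaw ang r [-95.8, -94.3, 28.5] F [10.0, 1.8, -5.2] Mz rxF TOT [0.065, 0.28, 0.345] first 0.315 sd 0.04 z 0.0711 j6 -0.27 t 26.6
```

>>> {"op": "drive_tool", "data": {
  "deltas": [-1.4,0.1,-0.1,0,0,-2.5,-2.8,0.3,-0.2,0,0,-5,-4.1,0.5,-0.3,0,0,-7.5,-5.5,0.8,-0.4,0,0,-10]
}}

```text
time: 26.9
tool_pos: [0.5522, -0.0683, 0.0706]
orientation: [-3.127, 0.006, -1.849]
contact_force: [11.4, 0.5, -6.6]
finger_gap: 0.013
finger_force: 5.3
```

```bash
python3 log.py;python3 log.py
```

```text
yaw ang r [-105.9, -105.0, 28.8] F [11.0, 1.2, -7.1] Mz rxF TOT [0.069, 0.298, 0.366] first 0.361 sd 0.019 z 0.0705 j6 -0.45 t 27.1
yaw ang r [-105.8, -105.1, 28.8] F [10.7, 1.7, -6.6] Mz rxF TOT [0.063, 0.284, 0.348] first 0.34 sd 0.032 z 0.0705 j6 -0.45 t 27.3
```

The torque rise fits a touch at about −22° wing angle, putting the force around 40 N now. This wing is close to the bracket, so I'll regrasp on the other wing for a last small stroke and an independent torque check.

>>> {"op": "drive_tool", "data": {
  "deltas": [4,-0.5,0,0,0,0,8,-1,0,0,0,0,8,-1,0,0,0,0,8,-1,20,0,0,0,8,-1,45,0,0,0,8,-1,76,0,0,0,14,20,76,0,0,100,19.8,55,76,0,0,100,19.8,55,76,0,0,100,19.8,55,76,0,0,100,19.8,55,76,0,0,100,19.8,55,76,0,0,100,19.8,55,76,0,0,100,19.8,55,76,0,0,100,19.8,55,76,0,0,100,19.8,55,76,0,0,100,19.8,55,76,0,0,100,19.8,55,76,0,0,100,19.8,55,76,0,0,100,19.8,55,76,0,0,100],
  "jaw": 0.5
}}

```text
time: 28.97
tool_pos: [0.564, -0.015, 0.1449]
orientation: [3.141, 0.002, -0.098]
contact_force: [-0.3, 0.1, 0.1]
finger_gap: 0.0213
finger_force: 0.0
```

>>> {"op": "drive_tool", "data": {
  "deltas": [0,0,0,0,0,84.7,0,0,0,0,0,84.7,0,0,0,0,0,84.7,0,0,0,0,0,84.7,0,0,0,0,0,84.7,0,0,0,0,0,84.7,0,0,0,0,0,84.7,0,0,0,0,0,84.7,0,0,0,0,0,84.7,0,0,0,0,0,84.7,0,0,0,0,0,84.7,0,0,0,0,0,84.7,0,0,0,0,0,84.7,0,0,-15,0,0,84.7,0,0,-30,0,0,84.7,0,0,-30,0,0,84.7,0,0,-30,0,0,84.7]
}}

```text
time: 30.38
tool_pos: [0.5641, -0.015, 0.1146]
orientation: [-3.139, 0.001, 1.373]
contact_force: [0.1, 0.1, 0.9]
finger_gap: 0.0218
finger_force: 0.0
```

Run:
```python
from h import *
st(); c=cam("wrist"); im=viewer.read_camera("wrist"); np.savez("w5.npz",K=c[0],T=c[1])
cv2.imwrite("pics/w5.png",cv2.resize(im[130:330,150:410],(780,600),interpolation=cv2.INTER_CUBIC)[:,:,::-1])
```

```text
{'time': 30.3833, 'joints': [0.2606, 0.3851, -0.2884, 0.0002, -0.8998, 2.6826], 'tool_pos': [0.5641, -0.015, 0.1146], 'orientation': [-3.1394, 0.0013, 1.3725], 'contact_force': [0.0896, 0.1005, 0.8651], 'torque': [-0.1591, 0.0057, -0.0143], 'finger_gap': 0.0218, 'finger_force': 0.0}
```

View pics/w5.png

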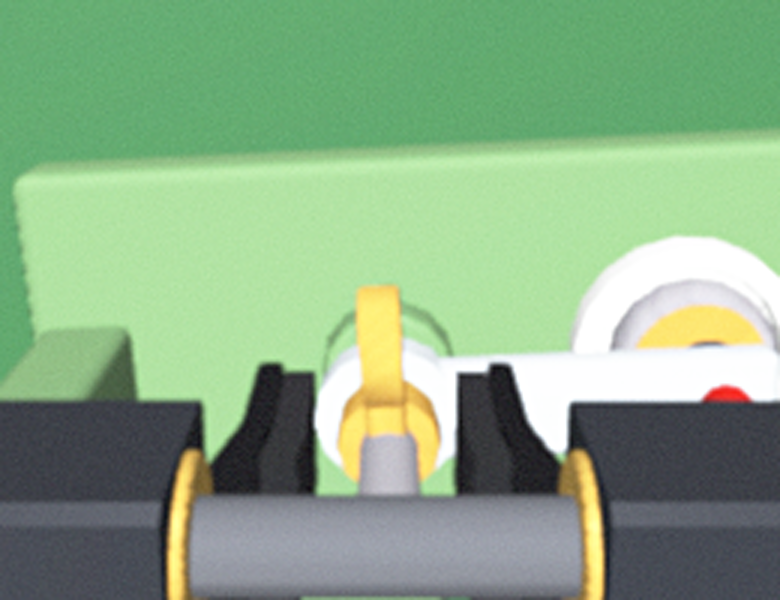

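The wing at crop (382,345) is between the fingers, tilted about 4° counter-clockwise. The strap still covers the case. Descending.

>>> {"op": "drive_tool", "data": {
  "deltas": [-0.5,0,-12,0,0,1,-0.5,0,-25,0,0,1,-0.5,0,-36,0,0,1,-0.5,0,-43,0,0,1,-0.5,0,-43,0,0,1]
}}

```text
time: 30.85
tool_pos: [0.5638, -0.0148, 0.0715]
orientation: [-3.14, 0.001, 1.391]
contact_force: [-0.2, -0.2, -1.0]
finger_gap: 0.0217
finger_force: 0.0
```

>>> {"op": "drive_tool", "data": {
  "deltas": [0,0,0,0,0,0,0,0,0,0,0,0,0,0,0,0,0,0],
  "jaw": 0.7
}}

```text
time: 31.1
tool_pos: [0.5647, -0.0145, 0.073]
orientation: [3.141, -0.0, 1.392]
contact_force: [-1.6, 0.0, 0.6]
finger_gap: 0.0146
finger_force: 0.6
```

```bash
python3 log.py
```

```text
yaw ang r [79.7, 79.2, 26.4] F [-1.3, 0.5, 1.2] Mz rxF TOT [0.012, 0.037, 0.049] first 0.078 sd 0.04 z 0.0725 j6 2.7 t 31.3
```

>>> {"op": "drive_tool", "data": {
  "deltas": [1.8,-0.5,-0.1,0,0,-2,3.6,-1,-0.2,0,0,-4,5,-1.3,-0.3,0,0,-5,6,-1.6,-0.3,0,0,-6]
}}

```text
time: 31.63
tool_pos: [0.5658, -0.0158, 0.0715]
orientation: [-3.132, 0.003, 1.285]
contact_force: [-11.0, 6.9, 7.4]
finger_gap: 0.0131
finger_force: 6.2
```

```bash
python3 log.py;python3 log.py
```

```text
yaw ang r [73.7, 75.3, 25.6] F [-10.0, 5.9, 7.4] Mz rxF TOT [0.035, 0.284, 0.319] first 0.311 sd 0.035 z 0.0715 j6 2.6 t 31.8
yaw ang r [73.7, 75.2, 25.6] F [-9.7, 5.8, 7.5] Mz rxF TOT [0.04, 0.277, 0.317] first 0.336 sd 0.023 z 0.0715 j6 2.6 t 32.0
```

>>> {"op": "drive_tool", "data": {
  "deltas": [0.9,-0.4,-0.1,0,0,-2,1.8,-0.7,-0.1,0,0,-4,2.6,-1.1,-0.2,0,0,-6]
}}

```text
time: 32.28
tool_pos: [0.5683, -0.0167, 0.0713]
orientation: [-3.132, 0.003, 1.18]
contact_force: [-11.3, 6.6, 8.8]
finger_gap: 0.0134
finger_force: 6.2
```

```bash
python3 log.py;python3 log.py
```

```text
yaw ang r [67.6, 69.1, 25.4] F [-10.9, 6.4, 7.8] Mz rxF TOT [0.041, 0.318, 0.358] first 0.397 sd 0.026 z 0.0714 j6 2.5 t 32.5
yaw ang r [67.7, 69.0, 25.5] F [-10.1, 6.0, 7.4] Mz rxF TOT [0.019, 0.295, 0.314] first 0.359 sd 0.03 z 0.0714 j6 2.5 t 32.7
```

The estimates agree on about 50 N: torque is up 0.13–0.15 N m and the nut is about 1.45 rad past the touch. Letting go.

>>> {"op": "drive_tool", "data": {
  "deltas": [-2.5,1,0,0,0,0,-5,2,0,0,0,0,-5,2,0,0,0,0,-5,2,20,0,0,0,-5,2,50,0,0,0,-5,2,85,0,0,0,0,40,100,0,0,0,0,80,110,0,0,0,0,120,120,0,0,0,0,160,120,0,0,0,0,200,120,0,0,0,0,200,120,0,0,0,0,200,120,0,0,0],
  "jaw": 0.5
}}

```text
time: 33.77
tool_pos: [0.5732, 0.1848, 0.1914]
orientation: [3.141, -0.0, 1.186]
contact_force: [0.0, -0.3, 0.4]
finger_gap: 0.0218
finger_force: 0.0
```

Run:
```python
from h import *
st(); t=viewer.read_camera("top"); s=viewer.read_camera("side")
a=cv2.resize(t[140:280,240:380],(400,400),interpolation=cv2.INTER_CUBIC);b=cv2.resize(s[170:270,250:350],(400,400),interpolation=cv2.INTER_CUBIC)
cv2.imwrite("pics/end.png",np.hstack([a,b])[:,:,::-1])
```

```text
{'time': 33.7667, 'joints': [0.5806, 0.3689, -0.0974, 0.0002, -1.1039, 2.1758], 'tool_pos': [0.5732, 0.1848, 0.1914], 'orientation': [3.1411, -0.0004, 1.1857], 'contact_force': [0.0227, -0.34, 0.3518], 'torque': [-0.2064, 0.0305, 0.0016], 'finger_gap': 0.0218, 'finger_force': 0.0}
```

View pics/end.png

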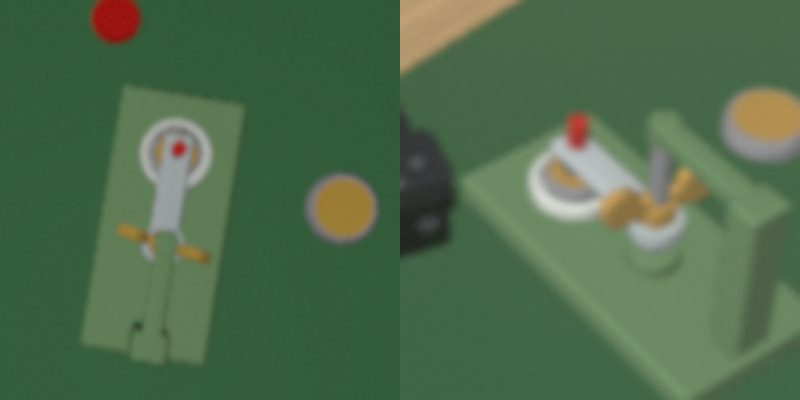

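The final picture shows the strap over the centred case, with the peg at (178,148). The wings lie at about 74° as estimated, and the gripper is clear.

```bash
python3 -c "
from h import *
print(r.hand_in())"
```

```text
the job is handed in; nothing more can be done
None
```

I handed the job in at about 34 s: the strap is at its stop over the case, the nut is turned about 1.45 rad past the felt touch (about 50 N, estimated from torque and turn angle), and the gripper is clear; no verdict was shown.

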